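# Square up a heat-spreader pack and pin it

### The arm

A 6-joint arm with a two-finger parallel gripper is mounted at the origin on a cart in front of the work surface, level with it; the furniture and walls round the work are solid. World frame = base frame: x ahead of the robot, y to its left, z up, the work surface at z = 0. Lengths are in m, angles in rad, forces in N, time in s.
With the tool pointing down it reaches from about 0.325 to 0.775 m from the base axis. Payload 5.5 kg.
Tool frame: the origin (TCP) lies between the finger pads; the fingertips stand 19 mm ahead of it and the grasp point (between the pads) is the TCP; z points along the fingers, y is the line along which they close (so a half turn about z gives the same grasp; the last joint's range is limited). The gripper opens to 88 mm and grips with 3 to 60 N. Pads are 20 mm wide; open, the fingers measure 115 mm over their backs; the gripper's body (75 mm by 178 mm) begins 61 mm behind the grasp point.
Start: joints at [1.282, 0.091, 1.231, -0, 1.82, -0.057], TCP at [0.138, 0.584, 0.242] pointing down, gripper open.
Joint ranges: [-2.87, 2.87], [-0.86, 2.18], [0.17, 2.46], [-1.51, 4.65], [0.06, 2.69], [-2.65, 2.65]. Speed limits (rad/s): [2.57, 2.57, 3.01, 3.14, 3.14, 3.14].

### API

Orientations are given as a rotation vector (axis times angle).
In Python, from plant import telemetry, capture, camera_model, ctrl gives the robot as it stands.
- The arm moves only by the shell command python3 -m handwheel FILE [FORCE], which reads ROWS from the file FILE. ROWS is a JSON list of rows, 1 to 8 of them, each an object with the fields sx, sy, sz (the shift in shares of the most that a row can go, 1 being 62.5 mm), rz (a turn about the tool's z in shares of 2 rad (1.0 is 2 rad)), jaw (the opening from 0.0 (shut) to 1.0 (fully open)); a field left out counts as zero (the opening has to be given); each row shifts and turns the commanded pose from where the row before left it, along the tool's axes as they then stand; what a row does not reach is not made up. A row lasts 1/8 s, in which the tool goes at most 0.0625 m and 0.188 rad, less where a joint would pass 70% of its speed; a pose out of reach is approached as far as the arm can. The fingers move at their own pace and stop on an object; FORCE is the grip in N (left out, the last holds). Time passes only in rows, so rows that do not move let the fingers close. It prints the time, the measured TCP pose, the force, the opening and the grip force at its end. A shift or turn number past 1, either way, is cut back to 1. Input that does not fit is refused with a message, and nothing moves.
- telemetry.state(): the state, without advancing time (a new reading comes with each control period).
- capture(name): name is "scene" or "side" or "wrist"; returns the picture (420x560x3 uint8, red, green, blue); there is no depth.
- camera_model(name): a dict with "mtx" (3x3 intrinsics, pixels), "distortion" ([k1, k2, p1, p2, k3] as OpenCV has them; the pictures are not rectified), "T" (4x4, takes a point from camera to world coordinates). Camera axes: x right, y down, z forward; pixel columns grow to the right and rows downward; lengths in m; the calibration is good to about 2 mm. A picture is of the moment at which its call begins: read the wrist's pose just before it. camera_model takes no time and is no camera call; for the wrist camera it gives the pose at the moment of the call.
- ctrl.finish_job(): hands the job in; it is judged then, once.
The state is a dict: "t": time; "joint_positions": joint angles; "joint_vel": joint speeds; "joint_torque": joint torques, N m; "tcp_pos": TCP position; "tool_rot": TCP orientation; "contact_force": force on the tool from outside, world axes, zero at the start; "moment": the same for the moment, N m; "grip_width": opening from 0.0 (shut) to 1.0 (fully open); "grip_force": force on a finger pad.
Only numpy, scipy, OpenCV 4.12 (cv2) and the standard library are available. Lean on these libraries where they do the work, as an engineer would, in place of code of your own. Each camera call takes 0.05 s, during which the arm holds its last target. There are 200 camera calls.

### The job

Three square heat-spreader plates lie loosely on the pinning fixture with their holes out of line. Gently push the pack with the fingertips until all three plates sit square in the corner against both stop fences, so that their holes line up with the hole in the fixture; then take the red-handled pin from its wooden block and pass it through all three plates into the fixture until its flange rests on the pack, and let go. Work by feel: never press on any of the plates with more than 15 N, and do not knock over or shove the other things about.

Things in the scene. Friction and masses are not known exactly. Their poses are not given: they have to be found in the camera images.
- bed: dark steel ground plate of the pinning fixture, 160 x 160 x 8 mm, fixed. Origin: centre of its underside. On it is clamped a pale aluminium stop plate 110 x 110 x 18 mm, axes parallel to the bed's, with a straight 11 mm hole down its middle (18 mm deep) and two rigid steel fences, 12 mm thick, 74 mm long, 22 mm high, on its top: one to +x, one to +y of the hole.
- stop_nominal (a point): point over the bed's middle, 26 mm above its origin, level with the stop plate's top. The fixture's hole lies near it, but the stop plate was clamped by eye: up to 14 mm off along x and along y; its true place is not reported and must be felt or seen. The fences' inner faces are 28 mm from the hole's axis, so plates flush against both have their holes over it.
- plate_low: square yellow brass plate 56 x 56 x 8 mm with a straight 11 mm hole through its middle, loose, 70 g nominal; the lowest of the stack, lying on the stop plate. Origin: on the hole's axis at the underside; z up, x and y parallel to its edges.
- plate_mid: square pale aluminium plate 56 x 56 x 8 mm with a straight 11 mm hole through its middle, loose, 70 g nominal; the middle one of the stack, lying on the low plate. Origin: on the hole's axis at the underside; z up, x and y parallel to its edges.
- plate_top: square reddish copper plate 56 x 56 x 8 mm with a straight 11 mm hole through its middle, loose, 70 g nominal; the uppermost of the stack, its top 50 mm above the bed's origin. Origin: on the hole's axis at the underside; z up, x and y parallel to its edges. At the start each plate is 3 to 11 mm short of either fence, and turned by up to about 3 degrees.
- pin: loose locating pin, 70 mm long, about 70 g, standing upright in the wooden block. Origin: centre of its nose tip, z along the pin to its handle. Steel shank 10 mm thick from the tip to 40 mm (the first 5 mm tapered from 6 mm), flange 22 mm in diameter from 40 to 44 mm, red round handle 16 mm in diameter from 44 to 70 mm. Fully home its tip is 10 mm above the bed's origin.
- pin_block: fixed wooden block 50 x 50 x 34 mm with one 28 mm deep hole (11.5 mm) in which the pin stands. Origin: centre of its underside.
- flux: bystander: round tin with yellow lid, 50 mm in diameter, 25 mm high. Origin: centre of the underside.
- sink: bystander: round white finned heat sink, 60 mm in diameter, 28 mm high. Origin: centre of the underside.
- bottle: bystander: white bottle with a red spout, 42 mm in diameter, 123 mm high. Origin: centre of the underside.

How it is judged:
On the way, in this order (a step that is already met when the one before it is completed fails the run):
1. the holes of the three plates are brought in line (within 2 mm) while the pin still stands in its block (horizontal distance between plate_low and plate_mid below 0.002 m and horizontal distance between each of plate_mid, plate_low and plate_top below 0.002 m and distance of pin from where it was at the start of the episode below 0.02 m), for 0.2 s.
2. the pin is lifted out of its block (height (world z) of pin above 0.05 m), for 0.1 s.
At the end, for the whole second after the job is handed in: Pin upright (0.06 rad) and at rest in the fixture hole, tip at most 12.5 mm above the bed underside (flange within 2.5 mm of the pack), every plate hole within 2 mm of the pin axis, plates flat (0.05 rad) and square to the bed (0.07 rad) (z of pin in the frame of bed below 0.0125 m and angle between pin's own z axis and vertical below 0.06 rad and horizontal distance between pin and plate_low below 0.002 m and horizontal distance between pin and plate_mid below 0.002 m and horizontal distance between pin and plate_top below 0.002 m and angle between each of plate_low, plate_mid, plate_top's own z axis and vertical below 0.05 rad and angle between the x axis of each of plate_low, plate_mid, plate_top and the x axis of bed, either way round below 0.07 rad and linear speed of pin below 0.02 m/s); the robot touches nothing.
It fails at once if more than 15 N between the fingers and one of the plates (contact force between the fingers and plate_low above 15 N or contact force between the fingers and plate_mid above 15 N or contact force between the fingers and plate_top above 15 N).
It fails at once if more than 15 N between the pin and one of the plates (contact force between pin and plate_low above 15 N or contact force between pin and plate_mid above 15 N or contact force between pin and plate_top above 15 N).
It fails at once if a bystander (tin, heat sink, bottle) is shoved more than 30 mm (distance of any of flux, sink, bottle from where it was at the start of the episode above 0.03 m).
It fails at once if the bottle is tipped over (angle between bottle's own z axis and vertical above 0.5 rad).
It also fails if it takes over 70 s, if anything falls off the work surface, if the arm or the gripper's body presses on something with over 40 N, if the wrist force passes 120 N, or if a joint passes its speed limit or range.

## Working session

There is one attempt and no reset: what is moved stays moved. The work goes in short steps, Python scripts to look and compute and a shell command to move; the robot and the scene stay as the last step left them, time stands still between calls to the robot, and variables do not carry over. Pictures are saved under pics/ and viewed, at most 10 in all, crops included, and the job is handed in when it is done.

```bash
mkdir -p pics; ls; cat > h.py <<'E'
import numpy as np,cv2
from plant import telemetry,capture,camera_model,ctrl
def ray(m,uv):
    p=cv2.undistortPoints(np.array([[uv]],float),np.array(m["mtx"]),np.array(m["distortion"],float))[0,0]
    T=np.array(m["T"]);d=T[:3,:3]@np.array([p[0],p[1],1]);return T[:3,3],d
def onz(m,uv,z):
    o,d=ray(m,uv);return (o+d*(z-o[2])/d[2])
def proj(m,P):
    T=np.linalg.inv(np.array(m["T"]));r,_=cv2.Rodrigues(T[:3,:3])
    return cv2.projectPoints(np.array(P,float).reshape(-1,3),r,T[:3,3],np.array(m["mtx"]),np.array(m["distortion"],float))[0][:,0]
def grab(n):
    m=camera_model(n);return m,capture(n)
def save(n,im):cv2.imwrite("pics/"+n,cv2.cvtColor(im,cv2.COLOR_RGB2BGR))
E
python3 - <<'E'
from h import *
s=telemetry.state();print(s)
for n in("scene","side","wrist"):
    m,im=grab(n);save(n+"0.png",im);np.savez("pics/"+n+"0.npz",im=im,**{k:np.array(v) for k,v in m.items()})
    print(n,np.round(m["T"],3).tolist())
E
```

```text
pics
{'t': 0.0, 'joint_positions': array([ 1.28231564e+00,  9.18571534e-02,  1.23186678e+00, -6.90728136e-06,
        1.81978438e+00, -5.67156494e-02]), 'joint_vel': array([ 0.00108205, -0.00055049,  0.00012359, -0.00100235, -0.00173583,
        0.00061825]), 'joint_torque': array([-1.08146905e-03, -4.46423292e+01, -4.06454623e+01,  6.97984826e-02,
        2.89425580e-02, -8.02002432e-05]), 'tcp_pos': array([0.13775857, 0.58371215, 0.24051865]), 'tool_rot': array([-3.63206626e-01, -3.12020046e+00,  2.96589203e-03]), 'contact_force': array([-0.28064436, -0.119992  ,  0.737642  ]), 'moment': array([-0.01315424, -0.01712875, -0.00076186]), 'grip_force': 0.0, 'grip_width': 1.0000959301567907}
scene [[0.593, -0.556, 0.583, -0.03], [-0.805, -0.393, 0.444, -0.771], [-0.018, -0.733, -0.68, 0.759], [0.0, 0.0, 0.0, 1.0]]
side [[-0.29, 0.655, -0.698, 1.218], [0.957, 0.207, -0.204, -0.117], [0.011, -0.727, -0.686, 0.701], [0.0, 0.0, 0.0, 1.0]]
wrist [[0.231, 0.936, 0.266, 0.064], [0.973, -0.222, -0.064, 0.601], [-0.001, 0.274, -0.962, 0.384], [0.0, 0.0, 0.0, 1.0]]
```

View pics/scene0.png

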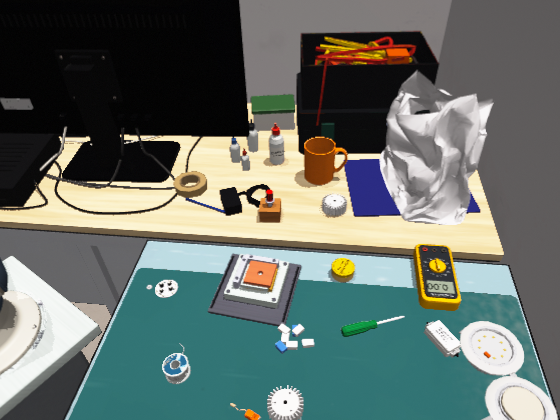

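View pics/side0.png

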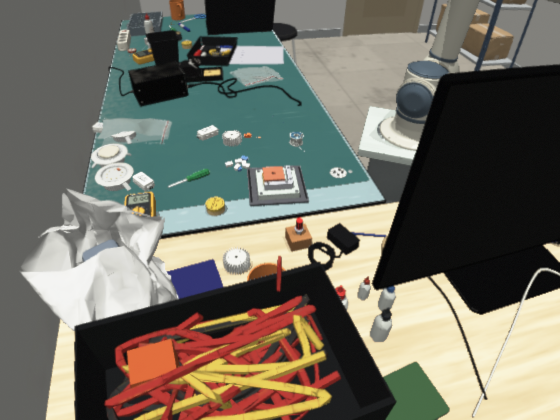

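The scene view shows the fixture at (255,285), the pin block at (270,210), the tin at (343,268) and the sink at (334,205). The side view shows them at (277,183), (299,235), (215,206) and (237,261).

```bash
python3 - <<'E'
from h import *
def ld(n): d=np.load("pics/"+n+"0.npz");return d
for n,pts in(("scene",[((261,273),.05),((270,192),.076),((343,264),.025),((334,199),.028),((276,126),.12)]),("side",[((275,173),.05),((299,219),.076),((215,201),.025),((237,255),.028),((340,290),.12)])):
    m=ld(n);print(n,[np.round(onz(m,uv,z),3).tolist() for uv,z in pts])
    im=m["im"]
    # bed corners
for n,c in(("scene",[(240,250),(301,262),(272,322),(211,310)]),("side",[(250,169),(304,168),(307,203),(249,203)])):
    m=ld(n);print(n,[np.round(onz(m,uv,.008),3).tolist() for uv in c])
im=cv2.resize(ld("scene")["im"][235:335,190:320],None,fx=6,fy=6,interpolation=cv2.INTER_CUBIC)
im=im[:,:800];save("crop0.png",im)
E
```

```text
scene [[0.408, -0.37, 0.05], [0.596, -0.249, 0.076], [0.544, -0.483, 0.025], [0.71, -0.358, 0.028], [0.778, -0.13, 0.12]]
side [[0.417, -0.357, 0.05], [0.596, -0.245, 0.076], [0.546, -0.48, 0.025], [0.701, -0.359, 0.028], [0.793, -0.12, 0.12]]
scene [[0.459, -0.266, 0.008], [0.509, -0.399, 0.008], [0.35, -0.441, 0.008], [0.302, -0.325, 0.008]]
side [[0.37, -0.447, 0.008], [0.317, -0.298, 0.008], [0.463, -0.254, 0.008], [0.509, -0.4, 0.008]]
```

View pics/wrist0.png

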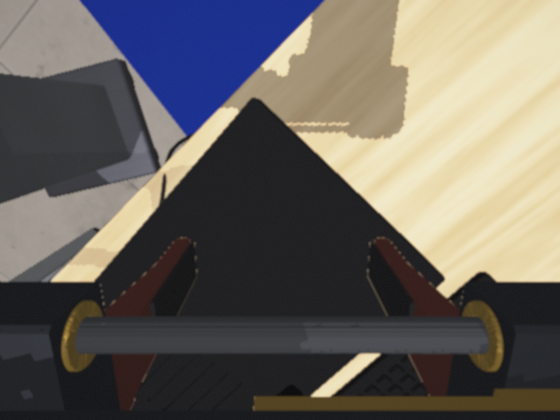

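The wrist view shows only desk and the monitor foot, with the fixture out of sight. I'll check where the furniture is before swinging across.

```bash
python3 - <<'E'
from h import *
m=np.load("pics/scene0.npz")
for uv,z in[((65,180),0),((165,180),0),((180,142),0),((60,165),0.),((0,210),0),((55,180),0),((245,134),.15),((0,120),.15),((245,134),.08)]:print(uv,z,np.round(onz(m,uv,z),3))
m=np.load("pics/side0.npz")
for uv,z in[((385,275),.1),((440,70),.45),((385,275),.05)]:print(uv,z,np.round(onz(m,uv,z),3))
m=np.load("pics/wrist0.npz");print(proj(m,telemetry.state()["tcp_pos"]),proj(m,telemetry.state()["tcp_pos"]-[0,0,.15]))
E
```

```text
(65, 180) 0 [0.384 0.297 0.   ]
(165, 180) 0 [0.542 0.073 0.   ]
(180, 142) 0 [0.694 0.173 0.   ]
(60, 165) 0.0 [0.417 0.369 0.   ]
(0, 210) 0 [0.216 0.324 0.   ]
(55, 180) 0 [0.368 0.319 0.   ]
(245, 134) 0.15 [ 0.667 -0.12   0.15 ]
(0, 120) 0.15 [0.353 0.447 0.15 ]
(245, 134) 0.08 [ 0.748 -0.045  0.08 ]
(385, 275) 0.1 [ 0.719 -0.043  0.1  ]
(440, 70) 0.45 [ 0.57  -0.036  0.45 ]
(385, 275) 0.05 [ 0.677 -0.037  0.05 ]
[[282.80519152 276.43591649]] [[282.49589273 194.88961084]]
```

View pics/crop0.png

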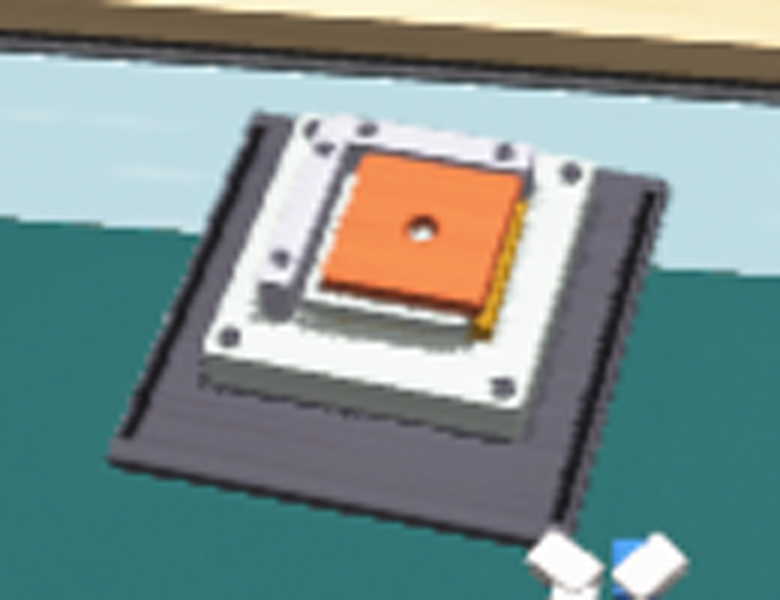

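The crop shows the fences on the far side and the left side of the plates. That puts bed +x at about 20.6° in the world frame and bed +y at about 110.6°. Next I retract and swing.

Units first: shifts go in shares of 62.5 mm and turns go in shares of 2 rad. So -0.06 m is -0.96, -0.055 m is -0.88.

```bash
echo '[{"sz":-0.96,"jaw":0.25},{"sx":0.048,"sy":-0.88,"jaw":0.25},{"sx":0.048,"sy":-0.88,"jaw":0.25},{"sx":0.048,"sy":-0.88,"jaw":0.25},{"sx":0.048,"sy":-0.88,"jaw":0.25},{"jaw":0.25}]' > m.json && python3 -m handwheel m.json
```

```text
t: 0.9
tcp_pos: [0.0749, 0.3705, 0.3031]
tool_rot: [0.363, 3.12, 0.007]
contact_force: [1.0, 0.3, -0.8]
grip_width: 0.357
grip_force: 0.0
```

To row units: -0.06 m is -0.96, -0.008 m is -0.128, 0.16 rad / 2 = 0.08.

```bash
echo '[{"sx":-0.96,"sy":-0.128,"rz":0.08,"jaw":0.25},{"sx":-0.96,"sy":-0.128,"rz":0.08,"jaw":0.25},{"sx":-0.96,"sy":-0.128,"rz":0.08,"jaw":0.25},{"sx":-0.96,"sy":-0.128,"rz":0.08,"jaw":0.25},{"sx":-0.96,"sy":-0.128,"rz":0.08,"jaw":0.25},{"sx":-0.96,"sy":-0.128,"rz":0.08,"jaw":0.25},{"sx":-0.96,"sy":-0.128,"rz":0.08,"jaw":0.25},{"jaw":0.25}]' > m.json && python3 -m handwheel m.json; echo '[{"sx":-0.96,"sy":-0.128,"rz":0.08,"jaw":0.25},{"sx":-0.96,"sy":-0.128,"rz":0.08,"jaw":0.25},{"sx":-0.96,"sy":-0.128,"rz":0.08,"jaw":0.25},{"sx":-0.96,"sy":-0.128,"rz":0.08,"jaw":0.25},{"sx":-0.96,"sy":-0.128,"rz":0.08,"jaw":0.25},{"sx":-0.96,"sy":-0.128,"rz":0.08,"jaw":0.25},{"jaw":0.25}]' > m.json && python3 -m handwheel m.json
```

```text
t: 1.9
tcp_pos: [0.3446, 0.068, 0.301]
tool_rot: [-1.979, -2.44, 0.003]
contact_force: [0.2, 0.1, -0.1]
grip_width: 0.25
grip_force: 0.0
t: 2.78
tcp_pos: [0.2334, -0.2634, 0.301]
tool_rot: [-2.879, -1.255, 0.001]
contact_force: [0.2, 0.5, 0.1]
grip_width: 0.25
grip_force: 0.0
```

To row units: 0.047 m is 0.752, 0.0135 m is 0.216, 0.155 rad / 2 = 0.0775.

```bash
echo '[{"sx":0.216,"sy":0.752,"sz":0.16,"jaw":0.6},{"sx":0.216,"sy":0.752,"sz":0.16,"jaw":0.6},{"sx":0.216,"sy":0.752,"sz":0.16,"jaw":0.6},{"sx":0.216,"sy":0.752,"sz":0.16,"jaw":0.6},{"rz":0.0775,"jaw":0.6},{"rz":0.077,"jaw":0.6},{"rz":0.077,"jaw":0.6},{"jaw":0.6}]' > m.json && python3 -m handwheel m.json; python3 - <<'E'
from h import *
m,im=grab("wrist");save("w1.png",im);np.savez("pics/w1.npz",im=im,**{k:np.array(v) for k,v in m.items()})
s=telemetry.state();print(s["tcp_pos"],s["tool_rot"],s["contact_force"],s["moment"],proj(m,[[.408,-.352,.05]]))
E
```

```text
t: 3.78
tcp_pos: [0.4124, -0.3459, 0.2611]
tool_rot: [-3.086, -0.583, -0.0]
contact_force: [0.8, -0.3, 0.7]
grip_width: 0.6
grip_force: 0.0
[ 0.41199855 -0.3462658   0.26120296] [-3.08591853e+00 -5.84467555e-01  1.31399954e-05] [ 1.36448238  0.58227529 -0.00822352] [-0.00517153  0.1951244  -0.0115005 ] [[285.99854525 185.6870405 ]]
```

View pics/w1.png

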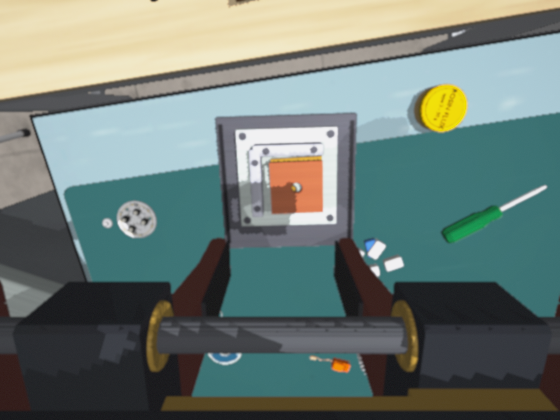

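The wrist view shows the whole fixture. Copper is at (270–323,160–213), a brass sliver sits above it, and the fences are at the top (row ~150) and the left (col ~258). I'll zoom in and measure.

```bash
python3 - <<'E'
from h import *
m=np.load("pics/w1.npz");im=m["im"]
hsv=cv2.cvtColor(im,cv2.COLOR_RGB2HSV);roi=np.zeros(im.shape[:2],np.uint8);roi[110:250,210:360]=255
def rect(mask,z,n):
    c=max(cv2.findContours(mask&roi,0,1)[0],key=cv2.contourArea);b=cv2.boxPoints(cv2.minAreaRect(c))
    P=np.array([onz(m,p,z)[:2] for p in b]);e=P[1]-P[0];a=np.degrees(np.arctan2(e[1],e[0]))
    print(n,cv2.contourArea(c),P.round(4).tolist(),"c",P.mean(0).round(4),"ang%90",(a%90).round(2),"len",np.linalg.norm(np.diff(P,axis=0),axis=1).round(4));return P
h,s,v=cv2.split(hsv)
cop=((h<12)&(s>150)&(v>120)).astype(np.uint8)*255
rect(cop,.05,"copper")
# whole bed: not teal (teal h~85-95,s high)
bed=cv2.morphologyEx(((s<90)).astype(np.uint8)*255|cop,cv2.MORPH_OPEN,np.ones((5,5)))
rect(bed,.008,"bed")
wh=cv2.morphologyEx(((s<40)&(v>175)).astype(np.uint8)*255,cv2.MORPH_CLOSE,np.ones((3,3)))
rect(wh,.026,"stop")
print([hsv[y,x].tolist() for y,x in((240,230),(140,330),(157,300),(170,263))])
save("crop1.png",cv2.resize(im[108:248,212:362],None,fx=4,fy=4,interpolation=cv2.INTER_CUBIC))
E
```

```text
copper 1898.0 [[0.4265, -0.3281], [0.4449, -0.375], [0.3965, -0.3956], [0.3774, -0.3468]] c [ 0.4113 -0.3614] ang%90 21.34 len [0.0503 0.0526 0.0523]
bed 18783.0 [[0.4484, -0.2463], [0.5082, -0.3996], [0.3577, -0.4691], [0.2907, -0.2979]] c [ 0.4013 -0.3532] ang%90 21.34 len [0.1645 0.1658 0.1839]
stop 4786.5 [[0.4407, -0.2805], [0.4836, -0.3809], [0.3841, -0.4286], [0.3376, -0.3202]] c [ 0.4115 -0.3526] ang%90 23.09 len [0.1091 0.1103 0.118 ]
[[115, 22, 69], [120, 1, 242], [19, 124, 187], [85, 10, 152]]
```

View pics/crop1.png

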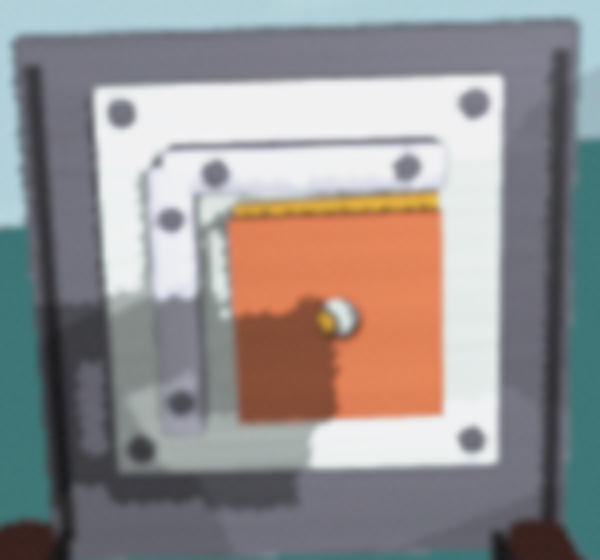

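Crop pixels: stop plate corners at (95,87), (502,75), (497,463) and (118,473). Fence inner edges lie at y≈190 (top) and x≈195–203 (left). Copper corners are (230,218), (441,207), (442,413) and (240,421).

```bash
python3 - <<'E'
from h import *
m=np.load("pics/w1.npz")
R=lambda a:np.array([[np.cos(a),np.sin(a)],[-np.sin(a),np.cos(a)]])
def W(l,z):return np.array([onz(m,(x/4+212-.375,y/4+108-.375),z)[:2] for x,y in l])
st=W([(95,87),(502,75),(497,463),(118,473)],.026)
e=np.vstack([st[0]-st[3],st[1]-st[2]]);print("yaw x",np.degrees(np.arctan2(e[:,1],e[:,0])),"y", [np.degrees(np.arctan2(*(v[::-1]))) for v in (st[0]-st[1],st[3]-st[2])],np.linalg.norm(e,axis=1))
bed=W([(15,40),(577,22)],.008);d=bed[0]-bed[1];print("bed y edge",np.degrees(np.arctan2(d[1],d[0])),np.linalg.norm(d),bed)
a=np.radians(20.6);c=st.mean(0);print("stop c",c)
f=lambda l,z:((W(l,z)-c)@R(a).T*1000).round(1).tolist()
print("stop",f([(95,87),(502,75),(497,463),(118,473)],.026))
print("xf",f([(210,193),(440,190),(150,160),(438,140)],.048),"yf",f([(196,200),(203,430),(160,430)],.048))
print("cop",f([(230,218),(441,207),(442,413),(240,421)],.05),"hole",f([(338,318)],.05))
print("brass top edge",f([(232,203),(438,192)],.034))
t=telemetry.state()["tcp_pos"];print("tcp",(R(a)@(t[:2]-c)*1000).round(1))
E
```

```text
yaw x [22.73192889 23.06588609] y [np.float64(112.99077826805583), np.float64(112.9568865975907)] [0.10929235 0.10935605]
bed y edge 113.1137741592954 0.15584464458122754 [[ 0.44276804 -0.25441707]
 [ 0.50394614 -0.39775162]]
stop c [ 0.41159879 -0.35247049]
stop [[52.3, 56.5], [56.9, -52.1], [-52.4, -56.9], [-56.9, 52.5]]
xf [[27.5, 24.7], [29.0, -34.4], [35.7, 40.0], [41.7, -33.4]] yf [[25.6, 28.3], [-36.5, 26.6], [-36.7, 38.2]]
cop [[21.4, 19.5], [24.9, -34.6], [-30.3, -37.4], [-33.2, 16.6]] hole [[-4.6, -8.9]]
brass top edge [[22.9, 19.5], [26.6, -35.5]]
tcp [2.6 5.7]
```

The stop plate centre is at (0.4116,-0.3525) with a yaw of 22.9°. I'll position behind the plates on the −x side.

To row units: 0.05 m is 0.8, 0.04 m is 0.64, -0.025 rad / 2 = -0.0125.

```bash
echo '[{"rz":-0.0125,"jaw":0.25},{"sx":-0.504,"sy":0.1008,"sz":0.32,"jaw":0.25},{"sx":-0.504,"sy":0.1008,"sz":0.64,"jaw":0.25},{"sz":0.8,"jaw":0.25},{"sz":0.8,"jaw":0.25},{"sz":0.48,"jaw":0.25},{"jaw":0.25},{"jaw":0.25}]' > m.json && python3 -m handwheel m.json
cat >> h.py <<'E'
C=np.array([.4116,-.3525]);A=np.radians(22.9)
def bf(p):
    d=np.array(p[:2])-C;return np.round([1000*(d[0]*np.cos(A)+d[1]*np.sin(A)),1000*(-d[0]*np.sin(A)+d[1]*np.cos(A))],2)
def st():
    s=telemetry.state();n=np.arctan2(s["tool_rot"][1],s["tool_rot"][0]);y=np.degrees(2*n)-90+90;f=s["contact_force"]
    print("t",round(s["t"],2),"bed xy",bf(s["tcp_pos"]),"z",round(s["tcp_pos"][2]*1000,2),"toolx",round(y%360,2),"F bed",np.round([f[0]*np.cos(A)+f[1]*np.sin(A),-f[0]*np.sin(A)+f[1]*np.cos(A),f[2]],2),"M",np.round(s["moment"],3),"w",round(s["grip_width"],3),"gf",round(s["grip_force"],1))
E
python3 -c "from h import *;st()"
```

```text
t: 4.82
tcp_pos: [0.3574, -0.3842, 0.0734]
tool_rot: [3.079, 0.613, 0.002]
contact_force: [0.0, -0.1, -0.3]
grip_width: 0.248
grip_force: 0.0
t 4.83 bed xy [-62.24  -8.08] z 73.42 toolx 22.53 F bed [-0.03 -0.14 -0.28] M [-0.097  0.112  0.048] w 0.248 gf 0.0
```

To row units: 0.012 m is 0.192, -0.006 rad / 2 = -0.003.

```bash
echo '[{"sz":0.192,"rz":-0.003,"jaw":0.25},{"sz":0.192,"jaw":0.25},{"jaw":0.25}]' > m.json && python3 -m handwheel m.json >/dev/null;python3 -c "from h import *;st()"; echo '[{"sx":0.048,"jaw":0.25},{"sx":0.048,"jaw":0.25},{"sx":0.032,"jaw":0.25}]' > m.json && python3 -m handwheel m.json >/dev/null;python3 -c "from h import *;st()"; echo '[{"sx":0.016,"jaw":0.25},{"sx":0.016,"jaw":0.25},{"sx":0.016,"jaw":0.25}]' > m.json && python3 -m handwheel m.json >/dev/null;python3 -c "from h import *;st()"
```

```text
t 5.2 bed xy [-62.91  -6.52] z 46.19 toolx 22.8 F bed [-0.08 -0.32 -0.09] M [-0.043  0.112 -0.018] w 0.25 gf 0.0
t 5.58 bed xy [-54.31  -7.53] z 47.99 toolx 22.81 F bed [ 0.78 -0.29 -0.44] M [0.003 0.146 0.017] w 0.251 gf 0.0
t 5.95 bed xy [-51.63  -7.37] z 47.66 toolx 22.79 F bed [0.19 0.46 0.63] M [-0.068  0.103  0.009] w 0.248 gf 0.0
```

To row units: 0.001 m is 0.016.

```bash
for i in 1 2 3 4; do echo '[{"sx":0.016,"jaw":0.25},{"sx":0.016,"jaw":0.25}]' > m.json && python3 -m handwheel m.json >/dev/null;python3 -c "from h import *;st()"; done
```

```text
t 6.2 bed xy [-49.65  -7.35] z 47.61 toolx 22.79 F bed [-1.11  0.74  0.52] M [-0.04   0.238  0.004] w 0.248 gf 0.4
t 6.45 bed xy [-47.77  -7.33] z 47.64 toolx 22.79 F bed [-1.05  1.22  0.18] M [-0.051  0.341 -0.007] w 0.25 gf 0.6
t 6.7 bed xy [-45.62  -7.41] z 47.62 toolx 22.79 F bed [-1.12 -0.   -0.41] M [-0.055  0.28   0.085] w 0.25 gf 0.5
t 6.95 bed xy [-43.77  -7.39] z 47.62 toolx 22.79 F bed [-2.52 -0.35 -0.12] M [-0.252  0.454 -0.019] w 0.249 gf 1.1
```

To row units: 0.0005 m is 0.008.

```bash
for i in 1 2 3 4; do echo '[{"sx":0.008,"jaw":0.25},{"sx":0.008,"jaw":0.25}]' > m.json && python3 -m handwheel m.json >/dev/null;python3 -c "from h import *;st()"; done
```

```text
t 7.2 bed xy [-42.81  -7.4 ] z 47.61 toolx 22.78 F bed [-1.66 -0.15  0.21] M [-0.199  0.497 -0.058] w 0.25 gf 1.2
t 7.45 bed xy [-41.72  -7.36] z 47.61 toolx 22.79 F bed [-2.09 -0.12 -0.57] M [-0.271  0.533 -0.071] w 0.249 gf 1.2
t 7.7 bed xy [-40.7   -7.36] z 47.61 toolx 22.79 F bed [-2.62 -0.45  0.06] M [-0.257  0.62   0.005] w 0.247 gf 1.4
t 7.95 bed xy [-39.83  -7.36] z 47.66 toolx 22.79 F bed [-4.43 -0.36  1.19] M [-0.322  0.92   0.028] w 0.257 gf 2.9
```

To row units: 0.0003 m is 0.0048.

```bash
for i in 1 2; do echo '[{"sx":0.0048,"jaw":0.25}]' > m.json && python3 -m handwheel m.json >/dev/null;python3 -c "from h import *;st()"; done
```

```text
t 8.07 bed xy [-39.78  -7.37] z 47.72 toolx 22.79 F bed [-6.44  0.55  1.73] M [-0.319  1.078  0.098] w 0.25 gf 3.6
t 8.2 bed xy [-39.76  -7.37] z 47.68 toolx 22.78 F bed [-6.81  0.57  1.79] M [-0.355  1.265  0.121] w 0.248 gf 4.1
```

All three plates stopped against the x fence at about 7 N. Next I back off, lift, and turn 90° for the y push.

To row units: -0.04 m is -0.64, -0.012 m is -0.192, -0.175 rad / 2 = -0.0875.

```bash
echo '[{"sx":-0.064,"jaw":0.25},{"sx":-0.192,"jaw":0.25},{"sz":-0.64,"jaw":0.25},{"sz":-0.64,"rz":-0.0855,"jaw":0.25},{"rz":-0.0875,"jaw":0.25},{"rz":-0.0875,"jaw":0.25},{"rz":-0.0875,"jaw":0.25},{"rz":-0.0875,"jaw":0.25}]' > m.json && python3 -m handwheel m.json >/dev/null; echo '[{"rz":-0.0875,"jaw":0.25},{"rz":-0.0875,"jaw":0.25},{"rz":-0.0875,"jaw":0.25},{"rz":-0.0875,"jaw":0.25},{"rz":-0.0875,"jaw":0.25},{"jaw":0.25},{"jaw":0.25}]' > m.json && python3 -m handwheel m.json>/dev/null;python3 -c "from h import *;st()"
```

```text
t 10.07 bed xy [-55.23  -7.34] z 127.63 toolx 122.63 F bed [-0.63 -0.29 -0.24] M [-0.065  0.055  0.014] w 0.249 gf 0.0
```

To row units: 0.04 m is 0.64, -0.0275 m is -0.44, 0.17 rad / 2 = 0.085.

```bash
echo '[{"rz":0.085,"jaw":0.25},{"sx":-0.44,"sy":0.424,"jaw":0.25},{"sx":-0.44,"sy":0.424,"jaw":0.25},{"sz":0.64,"jaw":0.25},{"sz":0.64,"jaw":0.25},{"jaw":0.25},{"jaw":0.25}]' > m.json && python3 -m handwheel m.json>/dev/null;python3 -c "from h import *;st()"
```

```text
t 10.95 bed xy [ -1.76 -62.71] z 49.29 toolx 113.03 F bed [-1.04  0.5   0.92] M [-0.046  0.034  0.001] w 0.247 gf 0.0
```

```bash
echo '[{"sx":0.064,"sz":0.024,"jaw":0.25},{"sx":0.064,"jaw":0.25},{"sx":0.032,"jaw":0.25}]' > m.json && python3 -m handwheel m.json >/dev/null;python3 -c "from h import *;st()"; for i in 1 2 3 4 5; do echo '[{"sx":0.016,"jaw":0.25},{"sx":0.016,"jaw":0.25}]' > m.json && python3 -m handwheel m.json >/dev/null;python3 -c "from h import *;st()"; done
```

```text
t 11.32 bed xy [ -1.8  -52.07] z 46.91 toolx 113.09 F bed [-0.25 -0.44 -0.61] M [-0.091  0.046  0.003] w 0.249 gf 0.0
t 11.57 bed xy [ -1.93 -50.11] z 46.21 toolx 113.09 F bed [-0.75 -0.03  0.64] M [-0.143  0.012 -0.046] w 0.245 gf 0.3
t 11.82 bed xy [ -2.13 -48.51] z 46.21 toolx 113.08 F bed [ 0.54 -0.82 -0.52] M [-0.488  0.019  0.038] w 0.248 gf 1.0
t 12.07 bed xy [ -2.02 -46.3 ] z 46.23 toolx 113.08 F bed [-0.81 -1.67  0.14] M [-0.485  0.011 -0.034] w 0.249 gf 1.1
t 12.32 bed xy [ -1.91 -44.3 ] z 46.24 toolx 113.09 F bed [-1.28 -2.8  -0.17] M [-0.598 -0.02   0.004] w 0.247 gf 1.4
t 12.57 bed xy [ -1.93 -42.32] z 46.24 toolx 113.09 F bed [-0.85 -3.26  0.81] M [-0.621 -0.05   0.014] w 0.252 gf 1.6
```

To row units: 0.0005 m is 0.008.

```bash
for i in 1 2 3; do echo '[{"sx":0.008,"jaw":0.25},{"sx":0.008,"jaw":0.25}]' > m.json && python3 -m handwheel m.json >/dev/null;python3 -c "from h import *;st()"; done; for i in 1 2; do echo '[{"sx":0.0048,"jaw":0.25}]' > m.json && python3 -m handwheel m.json >/dev/null;python3 -c "from h import *;st()"; done
```

```text
t 12.82 bed xy [ -1.95 -41.29] z 46.23 toolx 113.09 F bed [-0.84 -3.65 -0.08] M [-0.725 -0.181 -0.029] w 0.254 gf 1.8
t 13.07 bed xy [ -1.96 -40.27] z 46.23 toolx 113.09 F bed [-1.6  -4.95  0.61] M [-0.844 -0.158 -0.014] w 0.245 gf 2.2
t 13.32 bed xy [ -1.96 -39.28] z 46.23 toolx 113.09 F bed [-1.03 -5.97 -0.24] M [-0.927 -0.256 -0.001] w 0.25 gf 2.6
t 13.45 bed xy [ -1.96 -39.26] z 46.26 toolx 113.08 F bed [-0.66 -5.85  0.53] M [-1.125 -0.225 -0.004] w 0.253 gf 3.0
t 13.57 bed xy [ -1.94 -39.27] z 46.32 toolx 113.08 F bed [-0.78 -6.95 -0.74] M [-1.289 -0.363 -0.017] w 0.252 gf 3.6
```

Both fences are felt: x at -39.8 and y at -39.3, which puts the hole near bed (-1.8,-1.3). I'll back off and look.

To row units: -0.05 m is -0.8, 0.028 m is 0.448.

```bash
echo '[{"sx":-0.064,"jaw":0.25},{"sx":-0.192,"jaw":0.25},{"sz":-0.8,"jaw":0.6},{"sx":0.4,"sz":-0.8,"jaw":0.6},{"sx":0.448,"sz":-0.8,"jaw":0.6},{"jaw":0.6},{"jaw":0.6}]' > m.json && python3 -m handwheel m.json>/dev/null;python3 - <<'E'
from h import *
st();m,im=grab("wrist");np.savez("pics/w2.npz",im=im,**{k:np.array(v) for k,v in m.items()})
c=C+np.array([[np.cos(A),-np.sin(A)],[np.sin(A),np.cos(A)]])@[-.0018,-.0013]
u=proj(m,[[*c,.05]])[0];print(u);x,y=int(u[0])-60,int(u[1])-60;print(x,y)
save("crop2.png",cv2.resize(im[max(y,0):y+120,x:x+120],None,fx=5,fy=5,interpolation=cv2.INTER_CUBIC))
E
```

```text
t 14.45 bed xy [-2.05 -1.69] z 195.53 toolx 113.1 F bed [-0.58 -0.72 -0.72] M [-0.11  -0.004 -0.024] w 0.602 gf 0.0
[282.70102331 195.52477761]
222 135
```

View pics/crop2.png

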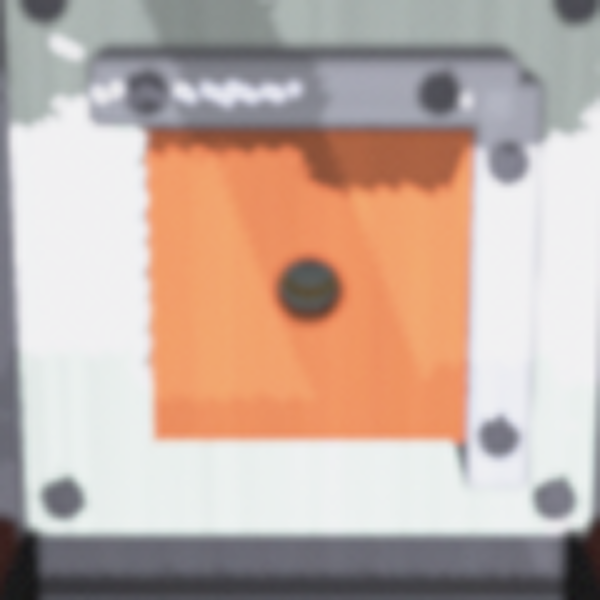

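```bash
python3 - <<'E'
from h import *
m=np.load("pics/w2.npz")
q=lambda x,y,z:bf(onz(m,((x+.5)/5-.5+222,(y+.5)/5-.5+135),z))
print("hole",q(309,290,.05),"corners",[q(x,y,.05).tolist() for x,y in((150,128),(472,128),(466,438),(155,438))],"hole mid of stop corners bottom",q(25,535,.026),q(582,535,.026))
E
python3 - <<'E'
import sys;sys.path.insert(0,'.')
from h import *
for n in("scene","side"):
    m=np.load(f"pics/{n}0.npz");im=m["im"];h,s,v=cv2.split(cv2.cvtColor(im,cv2.COLOR_RGB2HSV))
    u=proj(m,[[.596,-.247,.07]])[0].astype(int)
    k=(((h<6)|(h>174))&(s>170)&(v>60)).astype(np.uint8);r=np.zeros_like(k);r[u[1]-20:u[1]+20,u[0]-15:u[0]+15]=1
    ys,xs=np.nonzero(k&r);c=(xs.mean(),ys.mean());print(n,len(xs),c,xs.min(),xs.max(),ys.min(),ys.max(),onz(m,c,.063))
E
```

```text
hole [-1.21  1.29] corners [[-27.92, 29.15], [25.98, 29.28], [26.52, -25.47], [-28.21, -25.58]] hole mid of stop corners bottom [-55.88 -53.63] [ 52.01 -53.41]
scene 50 (np.float64(269.14), np.float64(193.68)) 266 272 189 200 [ 0.60171749 -0.24120086  0.063     ]
side 42 (np.float64(298.7857142857143), np.float64(222.1904761904762)) 297 301 217 228 [ 0.59288714 -0.24586299  0.063     ]
```

To row units: 0.043 m is 0.688, 0.006 m is 0.096.

```bash
echo '[{"sx":0.096,"sy":0.688,"jaw":0.6},{"sx":0.096,"sy":0.688,"jaw":0.6},{"sx":0.096,"sy":0.688,"jaw":0.6},{"sx":0.096,"sy":0.688,"jaw":0.6},{"sx":0.096,"sy":0.688,"jaw":0.6},{"jaw":0.6},{"jaw":0.6}]' > m.json && python3 -m handwheel m.json>/dev/null;python3 - <<'E'
from h import *
st();print(telemetry.state()["tcp_pos"]);m,im=grab("wrist");np.savez("pics/w3.npz",im=im,**{k:np.array(v) for k,v in m.items()})
save("w3.png",im)
h,s,v=cv2.split(cv2.cvtColor(im,cv2.COLOR_RGB2HSV));k=(((h<8)|(h>172))&(s>170)&(v>90)).astype(np.uint8)
n,l,S,c=cv2.connectedComponentsWithStats(k)
for i in range(1,n):
    if S[i,4]>40:print(S[i],c[i],onz(m,c[i],.076))
E
```

```text
t 15.38 bed xy [212.06  29.07] z 193.95 toolx 113.08 F bed [-0.09 -0.46  0.41] M [-0.104 -0.033 -0.042] w 0.602 gf 0.0
[ 0.59563515 -0.24320398  0.19394733]
[502  44  18  14 155] [508.28387097  50.33548387] [ 0.69607681 -0.0789493   0.076     ]
[273 192  19  23 317] [281.86750789 204.27129338] [ 0.59464592 -0.2430282   0.076     ]
```

View pics/w3.png

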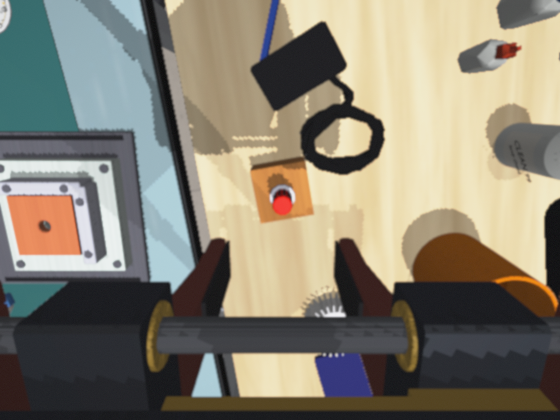

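The pin handle is at (282,205), near the gripper axis. The block is at (282,190), and the mug at (440,280) is off to the right.

```bash
python3 - <<'E'
from h import *
m=np.load("pics/w3.npz");p=onz(m,(282,205.5),.076);print("pin",p,bf(p),"block",bf(onz(m,(284,190),.034)))
for z in(.06,.1):print("mug left",z,bf(onz(m,(412,270),z)))
m=np.load("pics/scene0.npz");print([bf(onz(m,uv,z)).tolist() for uv,z in(((305,150),.09),((320,142),.09),((310,180),0))])
E
```

```text
pin [ 0.5951337  -0.24391012  0.076     ] [211.32  28.61] block [213.07  31.12]
mug left 0.06 [325.62 -34.58]
mug left 0.1 [309.18 -14.7 ]
[[374.86, -25.98], [418.65, -57.05], [367.99, -42.13]]
```

To row units: 0.04 m is 0.64, -0.0018 m is -0.0288.

```bash
echo '[{"sx":-0.0288,"sy":-0.0128,"sz":0.64,"jaw":0.5},{"sz":0.64,"jaw":0.5},{"sz":0.4,"jaw":0.5},{"sz":0.144,"jaw":0.5},{"sz":0.112,"jaw":0.5},{"jaw":0.5},{"jaw":0.5}]' > m.json && python3 -m handwheel m.json 12 >/dev/null;python3 -c "from h import *;st()"
```

```text
t 16.3 bed xy [212.35  26.81] z 76.54 toolx 113.08 F bed [-0.58  0.97 -0.18] M [-0.076 -0.002  0.018] w 0.503 gf 0.0
```

To row units: 0.004 m is 0.064.

```bash
echo '[{"sz":0.064,"jaw":0.5},{"jaw":0.5}]' > m.json && python3 -m handwheel m.json>/dev/null;python3 -c "from h import *;st()"; echo '[{"jaw":0.1},{"jaw":0.1},{"jaw":0.1},{"jaw":0.1},{"jaw":0.1},{"jaw":0.1}]' > m.json && python3 -m handwheel m.json 12 >/dev/null;python3 -c "from h import *;st()"
```

```text
t 16.55 bed xy [212.    27.46] z 70.95 toolx 113.1 F bed [-0.34 -0.14  0.07] M [ 0.023  0.087 -0.009] w 0.5 gf 0.0
t 17.3 bed xy [212.05  27.3 ] z 71.22 toolx 113.09 F bed [-0.29  0.03  0.29] M [-0.109  0.102 -0.041] w 0.173 gf 12.0
```

To row units: -0.04 m is -0.64, -0.03 m is -0.48.

```bash
echo '[{"sz":-0.16,"jaw":0.1},{"sz":-0.32,"jaw":0.1},{"sz":-0.48,"jaw":0.1},{"sz":-0.64,"jaw":0.1},{"sz":-0.16,"jaw":0.1},{"jaw":0.1}]' > m.json && python3 -m handwheel m.json >/dev/null;python3 -c "from h import *;st()"; echo '[{"sx":-0.0912,"sy":-0.6848,"jaw":0.1},{"sx":-0.0912,"sy":-0.6848,"jaw":0.1},{"sx":-0.0912,"sy":-0.6848,"jaw":0.1},{"sx":-0.0912,"sy":-0.6848,"jaw":0.1},{"sx":-0.0912,"sy":-0.6848,"jaw":0.1},{"jaw":0.1},{"sz":0.48,"jaw":0.1},{"jaw":0.1}]' > m.json && python3 -m handwheel m.json>/dev/null; python3 - <<'E'
from h import *
st();m,im=grab("wrist");np.savez("pics/w4.npz",im=im,**{k:np.array(v) for k,v in m.items()})
t=telemetry.state()["tcp_pos"];print(proj(m,[t-[0,0,.065],[t[0],t[1],.05]]))
save("w4.png",cv2.resize(im[100:300,190:380],None,fx=3,fy=3,interpolation=cv2.INTER_CUBIC))
E
```

```text
t 18.05 bed xy [212.26  27.05] z 182.19 toolx 113.09 F bed [-0.26  0.28 -0.88] M [0.003 0.034 0.053] w 0.173 gf 12.0
t 19.05 bed xy [-1.81  0.  ] z 147.17 toolx 113.12 F bed [-0.41  0.56 -0.24] M [-0.082  0.004 -0.004] w 0.167 gf 12.0
[[283.43052023 230.09456436]
 [283.27578719 214.23293725]]
```

View pics/w4.png

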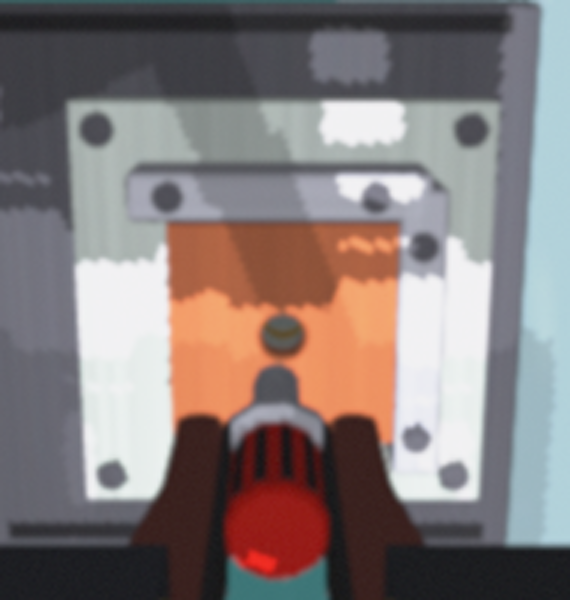

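The pin tip is at crop (276,379) and the hole at (282,336). The pin is close to the hole in plan but biased slightly in −tool y. I'll lower it to just above the pack and take a final close look.

Units first: shifts go in shares of 62.5 mm and turns go in shares of 2 rad. So 0.012 m is 0.192, 0.0008 m is 0.0128.

```bash
echo '[{"sx":-0.0096,"sy":0.0128,"sz":0.192,"jaw":0.1},{"sz":0.192,"jaw":0.1},{"jaw":0.1},{"jaw":0.1}]' > m.json && python3 -m handwheel m.json>/dev/null; python3 - <<'E'
from h import *
st();m,im=grab("wrist");np.savez("pics/w5.npz",im=im,**{k:np.array(v) for k,v in m.items()})
t=telemetry.state()["tcp_pos"];print(proj(m,[t-[0,0,.065],[t[0],t[1],.05]]),proj(m,[t+[0,0,.005]]))
save("w5.png",cv2.resize(im[180:300,220:350],None,fx=5,fy=5,interpolation=cv2.INTER_CUBIC))
E
```

```text
t 19.6 bed xy [-1.04 -2.54] z 127.32 toolx 113.09 F bed [-0.08  0.19 -0.59] M [-0.09  -0.04  -0.022] w 0.17 gf 12.0
[[282.75426446 227.75031122]
 [282.68286147 221.38639715]] [[283.35603466 281.37999209]]
```

View pics/w5.png

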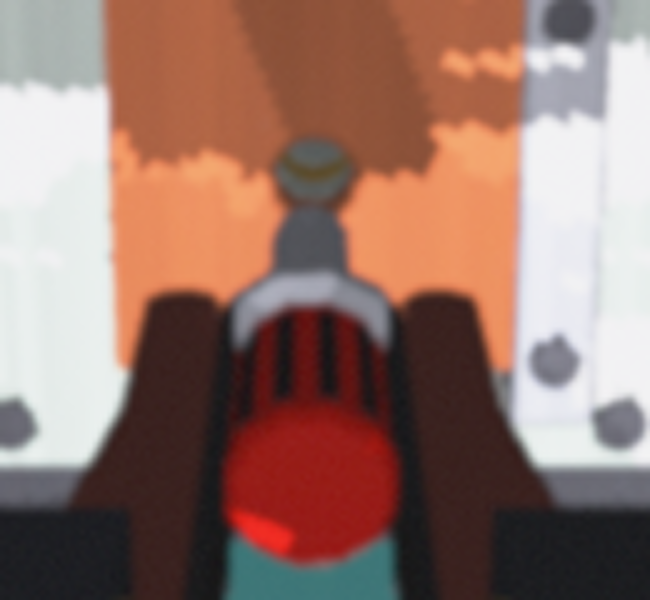

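The hole is at (315,173). The pin tip at (310,223) projects to about (310,191) on the pack top, so I shift about +2.5 mm in tool x and +0.6 mm in tool y.

To row units: 0.005 m is 0.08, 0.003 m is 0.048.

```bash
echo '[{"sx":0.04,"sy":0.0096,"jaw":0.1},{"sz":0.08,"jaw":0.1},{"sz":0.048,"jaw":0.1},{"jaw":0.1}]' > m.json && python3 -m handwheel m.json>/dev/null; python3 -c "from h import *;st()"; echo '[{"jaw":0.1},{"jaw":0.1}]' > m.json && python3 -m handwheel m.json>/dev/null; python3 -c "from h import *;st()"
```

```text
t 20.15 bed xy [-0.62  0.27] z 118.57 toolx 113.09 F bed [-0.05  0.29  0.58] M [-0.072  0.023  0.025] w 0.17 gf 12.0
t 20.4 bed xy [-0.48 -0.07] z 119.27 toolx 113.09 F bed [-0.12 -0.51  0.61] M [-0.051 -0.028  0.01 ] w 0.17 gf 12.0
```

To row units: 0.001 m is 0.016.

```bash
for i in 1 2 3 4; do echo '[{"sz":0.016,"jaw":0.1},{"sz":0.016,"jaw":0.1}]' > m.json && python3 -m handwheel m.json>/dev/null; python3 -c "from h import *;st()"; done
```

```text
t 20.65 bed xy [-0.5   0.01] z 117.09 toolx 113.09 F bed [-0.27  0.24  0.1 ] M [ 0.004  0.001 -0.017] w 0.171 gf 12.0
t 20.9 bed xy [-0.52  0.03] z 115.06 toolx 113.09 F bed [ 0.36 -0.39 -0.8 ] M [-0.035  0.062 -0.029] w 0.17 gf 12.0
t 21.15 bed xy [-0.49  0.04] z 113.06 toolx 113.09 F bed [-0.24 -0.34 -1.05] M [-0.019 -0.006  0.032] w 0.171 gf 12.0
t 21.4 bed xy [-0.51  0.03] z 111.07 toolx 113.09 F bed [ 0.46  0.64 -0.81] M [-0.023  0.022 -0.014] w 0.168 gf 12.0
```

To row units: 0.001 m is 0.016.

```bash
for i in 1 2 3 4 5; do echo '[{"sz":0.016,"jaw":0.1},{"sz":0.016,"jaw":0.1}]' > m.json && python3 -m handwheel m.json>/dev/null; python3 -c "from h import *;st()"; done
```

```text
t 21.65 bed xy [-0.51  0.02] z 109.06 toolx 113.09 F bed [-0.31 -0.82 -0.58] M [-0.037  0.027  0.021] w 0.171 gf 12.0
t 21.9 bed xy [-0.48  0.04] z 107.07 toolx 113.09 F bed [ 1.05  0.18 -0.47] M [-0.093  0.019  0.023] w 0.17 gf 12.0
t 22.15 bed xy [-0.46 -0.2 ] z 105.3 toolx 113.09 F bed [-1.09  0.4   0.86] M [-0.173  0.068 -0.013] w 0.17 gf 12.0
t 22.4 bed xy [-0.51 -0.28] z 103.3 toolx 113.09 F bed [-0.78 -2.07 -0.64] M [-0.335 -0.047  0.007] w 0.171 gf 12.0
t 22.65 bed xy [-0.48 -0.19] z 101.28 toolx 113.09 F bed [ 0.19 -2.57  0.93] M [-0.439 -0.105 -0.047] w 0.174 gf 12.0
```

To row units: -0.0004 m is -0.0064.

```bash
echo '[{"sx":-0.0064,"jaw":0.1},{"jaw":0.1}]' > m.json && python3 -m handwheel m.json>/dev/null; python3 -c "from h import *;st()"; for i in 1 2 3 4; do echo '[{"sz":0.016,"jaw":0.1},{"sz":0.016,"jaw":0.1}]' > m.json && python3 -m handwheel m.json>/dev/null; python3 -c "from h import *;st()"; done
```

```text
t 22.9 bed xy [-0.48 -0.36] z 101.09 toolx 113.09 F bed [-0.29 -1.86 -0.62] M [-0.457 -0.086  0.009] w 0.171 gf 12.0
t 23.15 bed xy [-0.46 -0.39] z 99.07 toolx 113.09 F bed [ 0.01 -2.    0.89] M [-0.405 -0.074  0.014] w 0.166 gf 12.0
t 23.4 bed xy [-0.46 -0.37] z 97.08 toolx 113.09 F bed [-0.55 -1.6  -0.17] M [-0.461 -0.081 -0.02 ] w 0.171 gf 12.0
t 23.65 bed xy [-0.48 -0.4 ] z 95.11 toolx 113.09 F bed [-0.05 -1.45  0.76] M [-0.448 -0.142  0.025] w 0.176 gf 12.0
t 23.9 bed xy [-0.48 -0.43] z 93.13 toolx 113.09 F bed [ 0.06 -1.78  0.72] M [-0.409 -0.117 -0.016] w 0.173 gf 12.0
```

Tip is at about 0.028 with low force. I shift a touch more in −y and continue.

To row units: -0.0003 m is -0.0048.

```bash
echo '[{"sx":-0.0048,"jaw":0.1},{"jaw":0.1}]' > m.json && python3 -m handwheel m.json>/dev/null; for i in 1 2 3 4 5 6; do echo '[{"sz":0.016,"jaw":0.1},{"sz":0.016,"jaw":0.1}]' > m.json && python3 -m handwheel m.json>/dev/null; python3 -c "from h import *;st()"; done
```

```text
t 24.4 bed xy [-0.48 -0.59] z 91.01 toolx 113.09 F bed [ 0.16 -1.95  0.49] M [-0.281 -0.115 -0.01 ] w 0.17 gf 12.0
t 24.65 bed xy [-0.5  -0.63] z 89.02 toolx 113.09 F bed [ 0.11 -0.86  0.87] M [-0.288 -0.096  0.056] w 0.172 gf 12.0
t 24.9 bed xy [-0.49 -0.65] z 87.07 toolx 113.09 F bed [-0.26 -0.75  0.32] M [-0.315 -0.082  0.022] w 0.173 gf 12.0
t 25.15 bed xy [-0.47 -0.66] z 85.06 toolx 113.09 F bed [ 0.01 -1.26 -0.22] M [-0.31  -0.024  0.064] w 0.171 gf 12.0
t 25.4 bed xy [-0.48 -0.69] z 83.07 toolx 113.09 F bed [ 0.42 -0.82  0.32] M [-0.324 -0.105 -0.057] w 0.166 gf 12.0
t 25.65 bed xy [-0.5 -0.7] z 81.1 toolx 113.09 F bed [-0.09 -1.85 -0.33] M [-0.277 -0.068  0.039] w 0.165 gf 12.0
```

```bash
for i in 1 2 3 4 5; do echo '[{"sz":0.016,"jaw":0.1}]' > m.json && python3 -m handwheel m.json>/dev/null; python3 -c "from h import *;st()"; done
```

```text
t 25.77 bed xy [-0.5  -0.71] z 80.11 toolx 113.09 F bed [-1.04 -2.04  1.44] M [-0.324 -0.116 -0.027] w 0.171 gf 12.0
t 25.9 bed xy [-0.49 -0.71] z 79.1 toolx 113.09 F bed [ 0.27 -1.91  1.59] M [-0.296 -0.161  0.019] w 0.179 gf 12.0
t 26.02 bed xy [-0.48 -0.7 ] z 78.1 toolx 113.09 F bed [ 0.88 -0.94  0.08] M [-0.288 -0.076  0.046] w 0.174 gf 12.0
t 26.15 bed xy [-0.49 -0.74] z 77.13 toolx 113.09 F bed [ 0.24 -1.3   0.03] M [-0.365 -0.078 -0.002] w 0.169 gf 12.0
t 26.27 bed xy [-0.5 -0.7] z 76.1 toolx 113.09 F bed [ 0.46 -2.07  0.78] M [-0.368 -0.099 -0.044] w 0.17 gf 12.0
```

To row units: 0.0005 m is 0.008.

```bash
for i in 1 2 3 4; do echo '[{"sz":0.008,"jaw":0.1}]' > m.json && python3 -m handwheel m.json>/dev/null; python3 -c "from h import *;st()"; done
```

```text
t 26.4 bed xy [-0.5  -0.69] z 75.6 toolx 113.09 F bed [-0.25 -0.26  0.71] M [-0.361 -0.088  0.049] w 0.174 gf 12.0
t 26.52 bed xy [-0.51 -0.72] z 75.15 toolx 113.09 F bed [-0.73 -2.28  0.43] M [-0.335 -0.151  0.021] w 0.165 gf 12.0
t 26.65 bed xy [-0.45 -0.7 ] z 74.65 toolx 113.09 F bed [-1.57 -1.39  0.41] M [-0.357 -0.138  0.01 ] w 0.171 gf 12.0
t 26.77 bed xy [-0.47 -0.71] z 74.14 toolx 113.09 F bed [ 0.01 -2.08  0.79] M [-0.327 -0.052  0.018] w 0.17 gf 12.0
```

```bash
for i in 1 2 3 4; do echo '[{"sz":0.0048,"jaw":0.1}]' > m.json && python3 -m handwheel m.json>/dev/null; python3 -c "from h import *;st()"; done
```

```text
t 26.9 bed xy [-0.47 -0.7 ] z 73.82 toolx 113.09 F bed [ 0.99 -2.08  1.  ] M [-0.383 -0.1   -0.006] w 0.171 gf 12.0
t 27.02 bed xy [-0.49 -0.7 ] z 73.56 toolx 113.09 F bed [ 0.06 -2.43  0.34] M [-0.429 -0.138 -0.038] w 0.169 gf 12.0
t 27.15 bed xy [-0.5  -0.72] z 73.27 toolx 113.09 F bed [-0.24 -2.15  0.55] M [-0.447 -0.086  0.048] w 0.168 gf 12.0
t 27.27 bed xy [-0.48 -0.71] z 72.97 toolx 113.09 F bed [-1.27 -1.36  0.91] M [-0.382 -0.142  0.018] w 0.17 gf 12.0
```

To row units: 0.0003 m is 0.0048.

```bash
for i in 1 2 3 4 5; do echo '[{"sz":0.0048,"jaw":0.1}]' > m.json && python3 -m handwheel m.json>/dev/null; python3 -c "from h import *;st()"; done
```

```text
t 27.4 bed xy [-0.49 -0.71] z 72.64 toolx 113.09 F bed [ 0.2  -2.38  0.83] M [-0.408 -0.071 -0.029] w 0.171 gf 12.0
t 27.52 bed xy [-0.48 -0.7 ] z 72.35 toolx 113.09 F bed [-0.35 -0.95  2.1 ] M [-0.403 -0.098  0.017] w 0.168 gf 12.0
t 27.65 bed xy [-0.48 -0.71] z 72.05 toolx 113.09 F bed [ 0.65 -1.23  0.7 ] M [-0.41  -0.073  0.015] w 0.167 gf 12.0
t 27.77 bed xy [-0.49 -0.71] z 71.76 toolx 113.09 F bed [-0.6  -2.33  1.1 ] M [-0.407 -0.1    0.003] w 0.17 gf 12.0
t 27.9 bed xy [-0.49 -0.73] z 71.47 toolx 113.09 F bed [ 0.69 -2.07  1.3 ] M [-0.473 -0.077  0.015] w 0.173 gf 12.0
```

To row units: 0.0003 m is 0.0048.

```bash
for i in 1 2 3 4 5 6; do echo '[{"sz":0.0048,"jaw":0.1}]' > m.json && python3 -m handwheel m.json>/dev/null; python3 -c "from h import *;st()"; done
```

```text
t 28.02 bed xy [-0.5 -0.7] z 71.13 toolx 113.09 F bed [-0.13 -2.32  0.14] M [-0.413 -0.13  -0.027] w 0.17 gf 12.0
t 28.15 bed xy [-0.5  -0.73] z 70.88 toolx 113.09 F bed [ 0.29 -1.13  1.91] M [-0.387 -0.125 -0.029] w 0.171 gf 12.0
t 28.27 bed xy [-0.51 -0.73] z 70.56 toolx 113.09 F bed [-0.21 -2.19  1.71] M [-0.436 -0.147 -0.022] w 0.168 gf 12.0
t 28.4 bed xy [-0.49 -0.72] z 70.26 toolx 113.09 F bed [-0.03 -1.74  1.34] M [-0.429 -0.144 -0.012] w 0.168 gf 12.0
t 28.52 bed xy [-0.48 -0.75] z 70.17 toolx 113.09 F bed [-0.95 -1.62  2.74] M [-0.349  0.003  0.027] w 0.17 gf 12.0
t 28.65 bed xy [-0.47 -0.76] z 70.14 toolx 113.09 F bed [-0.62 -1.41  4.53] M [-0.301  0.174 -0.035] w 0.169 gf 12.0
```

Flange contact: z has stalled and Fz is rising to 4.5 N. I release and retreat.

To row units: -0.05 m is -0.8, -0.03 m is -0.48.

```bash
echo '[{"jaw":0.3},{"jaw":0.45},{"jaw":0.45},{"jaw":0.45},{"jaw":0.45}]' > m.json && python3 -m handwheel m.json >/dev/null; python3 -c "from h import *;st()"; echo '[{"sz":-0.16,"jaw":0.45},{"sz":-0.48,"jaw":0.45},{"sz":-0.8,"jaw":0.6},{"sz":-0.8,"jaw":0.6},{"jaw":0.6},{"jaw":0.6},{"jaw":0.6}]' > m.json && python3 -m handwheel m.json >/dev/null; python3 - <<'E'
from h import *
st();m,im=grab("wrist")
h,s,v=cv2.split(cv2.cvtColor(im,cv2.COLOR_RGB2HSV));k=(((h<4)|(h>172))&(s>190)&(v>60)).astype(np.uint8)
n,l,S,c=cv2.connectedComponentsWithStats(k)
for i in range(1,n):
    if S[i,4]>40:print(S[i],c[i])
R=lambda x,y:C+np.array([[np.cos(A),-np.sin(A)],[np.sin(A),np.cos(A)]])@[x,y]
print("exp top px",proj(m,[[*R(-.0005,-.0007),.080]]))
for n in("scene","side"):
    m,im=grab(n);h,s,v=cv2.split(cv2.cvtColor(im,cv2.COLOR_RGB2HSV))
    P=[[*R(-.0005,-.0007),z] for z in(.05,.054,.08)];u=proj(m,P);print(n,u.round(1).tolist())
    k=(((h<5)|(h>174))&(s>190)&(v>60)).astype(np.uint8);r=np.zeros_like(k);x,y=u[2].astype(int);r[y-12:y+25,x-12:x+12]=1
    ys,xs=np.nonzero(k&r);print(len(xs),xs.min(),xs.max(),ys.min(),ys.max())
E
```

```text
t 29.27 bed xy [-0.51 -0.61] z 69.52 toolx 113.09 F bed [-0.06 -0.23  0.26] M [-0.061  0.03   0.029] w 0.453 gf 0.0
t 30.15 bed xy [-0.78 -0.06] z 207.71 toolx 113.09 F bed [-0.47  0.12 -0.41] M [0.016 0.018 0.025] w 0.6 gf 0.0
[274 187  17  21 255] [282.22745098 197.95294118]
exp top px [[282.94955059 202.53064189]]
scene [[255.5, 268.2], [255.4, 266.9], [254.6, 258.4]]
67 252 259 258 269
side [[276.9, 172.0], [276.9, 170.8], [277.1, 163.0]]
9 276 278 165 171
```

```bash
python3 -c "
from h import *
print(ctrl.finish_job())"
```

```text
the job is handed in; nothing more can be done
None
```

I squared the three plates against both fences, pushed the pin through them into the fixture until its flange seated on the pack, released it, and handed the job in at about 30 s; the result was not reported, but the highest force I read was about 7 N and the last pictures fit a seated, upright pin.

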